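# Release the safety cap of the parts-cleaner jug on the gearbox bench

### The arm

A 7-joint arm with a two-finger parallel gripper is mounted at the origin on the work surface. World frame = base frame: x ahead of the robot, y to its left, z up, the work surface at z = 0. Lengths are in m, angles in degrees, forces in N, time in s.
With the tool pointing down it reaches from about 0.425 to 0.875 m from the base axis. Payload 4.7 kg.
Tool frame: the origin (TCP) lies on the centre line of the jaws, within the pads' length; the fingertips stand 8 mm ahead of it and the grasp point (between the pads) lies 11 mm behind it; z points along the fingers, x is the direction in which the jaws open and shut, and the axes are right-handed (so a half turn about z gives the same grasp; the last joint's range is limited). The gripper opens to 87 mm and grips with 3 to 60 N. Pads are 19 mm wide; open, the fingers measure 117 mm over their backs; the gripper's body (75 mm by 190 mm) begins 51 mm behind the grasp point.
Start: joints at [-64.051, 18.392, -4.016, 83.108, 1.295, 78.541, -3.26], TCP at [0.276, 0.588, 0.231] pointing down, gripper open.
Joint ranges: [-163.93, 163.93], [-17.29, 119.83], [-79.2, 71.16], [3.27, 140.29], [-89.18, 269.18], [5.43, 117.66], [-154.24, 154.24]. Speed limits (degrees/s): [147.25, 147.25, 180, 180, 180, 180, 180].

### API

Orientations are given as [roll, pitch, yaw] about the fixed x, y, z axes, in that order (R = Rz(yaw) Ry(pitch) Rx(roll)).
In Python, from cell import telemetry, read_camera, get_calibration, sign_off gives the robot as it stands. The module is installed in compiled form; this text tells all that it offers.
- The arm moves only by the tool carry_out, never from a script. Its arguments are lists of equal length, an entry for each row: "translation": the shift along the tool's x, y, z in cm, a list of three; "turn": the turn about the tool's z in rad; "gripper": the opening, from 0 (shut) to 1 (fully open). In form: {"translation": [[dx, dy, dz], ...], "turn": [turn, ...], "gripper": [gripper, ...]}. A call has 1 to 5 rows; each row is the pose to reach, as a shift and turn from the pose commanded when the call began, along the tool's axes at that moment; what a row does not reach only later rows make up. A row lasts 1/8 s, in which the tool goes at most 62.5 mm and 10.7 degrees, less where a joint would pass 70% of its speed; a pose out of reach is approached as far as the arm can. A call with a gripper value outside its range is refused whole. The fingers move at their own pace and stop on an object; "squeeze" is the grip in N (left out, the last holds). Time passes only in rows, so rows that repeat a pose let the fingers close. It gives the time, the measured TCP pose, the force and the opening at its end, in the units of the state.
- telemetry.get_obs(): the state, without advancing time (a new reading comes with each control period).
- read_camera(name): name is "scene" or "top" or "wrist"; returns the picture (480x640x3 uint8, red, green, blue); there is no depth.
- get_calibration(name): a dict with "fx", "fy", "cx", "cy" (pixels), "R" (3x3) and "t" (3): a world point X has camera coordinates R X + t. Camera axes: x right, y down, z forward; pixel columns grow to the right and rows downward; lengths in m; the calibration is good to about 2 mm. The wrist camera is an equidistant fisheye: a pixel r from the principal point sees the ray r / f radians off the axis. A picture is of the moment at which its call begins: read the wrist's pose just before it. get_calibration takes no time and is no camera call; for the wrist camera it gives the pose at the moment of the call.
- sign_off(): hands the job in, once; it reports no verdict.
The state is a dict: "time_s": time; "qpos": joint angles; "joint_velocities": joint speeds; "effort": joint torques, N m; "tool_pos": TCP position; "tool_rot": TCP orientation; "force": force on the tool from outside, world axes, zero at the start; "wrist_torque": the same for the moment, N m; "grip_width": finger opening in m.
Only numpy, scipy, OpenCV 4.12 (cv2) and the standard library are available. Lean on these libraries where they do the work, as an engineer would, in place of code of your own. Each camera call takes 0.05 s, during which the arm holds its last target.

### The job

Unlock the push-and-turn safety cap on the squat jug with the side handle, so that parts cleaner can be poured: press the cap firmly down, turn it anticlockwise (seen from above) about a sixth of a turn while it stays pressed, then let go so that it springs up, released. Leave the cap of the tall round bottle locked.

Things in the scene. Friction and masses are not known exactly. Their poses are not given: they have to be found in the camera images.
- jug_cap_grip (a point): Grip point of the ribbed, round grey cap (44 mm across, 40 tall, upright) on the squat white jug: on the cap's vertical axis, 14 mm below its top and 26 above its lower rim, 172 mm above the bench while locked; moves and turns with the cap, z up, x towards the jug's handle while locked. The jug's shoulder lies 15 mm or more below the rim; nothing beside the cap stands as high as the rim.
- jug_cap (a joint): Turn of the jug's cap, rad: 0 locked, grows anticlockwise seen from above, stop at 1.3. A catch stops it near 0.1 unless the cap is held pressed (fingers then slip round it); pressed, it turns with little drag. Clear of the catch from about 0.85. The jug (block 180 x 110 x 118 mm, D handle on one end out to 168 mm from the cap's axis) stands fixed in a low steel tray.
- jug_press (a joint): Height of the jug's cap, m, from its locked rest: 0 locked, negative when pressed, stop at -0.013. It must be held at -0.007 or lower all through the turn to pass the catch. A spring pushes it up: about 8 N at 0, 11 N at -0.007, 14 N at -0.013. Let go when clear of the catch, it springs up to +0.008 and stays.
- bottle_cap (a joint): Turn, rad, of an identical cap on the tall round white bottle (86 mm across, cap top 266 mm above bench), fixed in its own steel tray, its axis at least 220 mm left or right of the jug's cap; steer clear of it. 0 locked; must stay locked.

How it is judged:
By the outcome, as a careful person would: the job done as asked, in the order asked, and still so for the second after the job is handed in, with the robot touching nothing.
It also fails if it takes over 35 s, if anything falls off the work surface, if the arm or the gripper's body presses on something with over 40 N, if the wrist force passes 120 N, or if a joint passes its speed limit or range.

## Working session

There is one attempt and no reset: what is moved stays moved. The work goes in short steps, Python scripts to look and compute and a tool call to move; the robot and the scene stay as the last step left them, time stands still between calls to the robot, and variables do not carry over. Pictures are saved under pics/ and viewed, and the job is handed in when it is done.

Besides the shell and the picture viewer there is one more tool, called after "Call:" in YAML: its name, and indented under it one key for each argument. carry_out: Moves the arm, as the interface text tells. Its arguments: {"type":"object","properties":{"translation":{"type":"array","items":{"type":"array","items":{"type":"number"}}},"turn":{"type":"array","items":{"type":"number"}},"gripper":{"type":"array","items":{"type":"number"}},"squeeze":{"type":"number"}},"required":["translation","turn","gripper"]}

```bash
mkdir -p pics
python3 - <<'E'
from cell import telemetry, read_camera, get_calibration
import cv2
o=telemetry.get_obs(); print(o)
for n in("scene","top"):
    cv2.imwrite(f"pics/{n}0.png",read_camera(n)[:,:,::-1]); print(get_calibration(n))
E
```

```text
{'time_s': 0.0, 'qpos': array([-64.0492738 ,  18.43731785,  -4.01722536,  83.17397306,
         1.29670044,  78.54074005,  -3.26240905]), 'joint_velocities': array([-0.04540882,  0.04814998,  0.04524445,  0.0905099 ,  0.00607543,
       -0.05313107, -0.00832372]), 'effort': array([-7.92085621e-05, -4.91299760e+01, -4.03940929e-01, -3.12528670e+01,
       -6.38210122e-02,  4.38462349e-02,  1.83838997e-04]), 'tool_pos': array([0.27598252, 0.58791495, 0.22948962]), 'tool_rot': array([1.79993131e+02, 1.06686547e-01, 6.48585341e+01]), 'force': array([0.07725809, 1.17938006, 0.1095786 ]), 'wrist_torque': array([0.02597261, 0.0162603 , 0.01977733]), 'grip_width': 0.08694936727121613}
{'fx': 466.1649623381056, 'fy': 466.1649623381056, 'cx': 321.835717607985, 'cy': 242.08805830518176, 'R': array([[ 0.67644329,  0.73648335, -0.004094  ],
       [ 0.49724634, -0.46079598, -0.73512798],
       [-0.54329601,  0.49523666, -0.67791599]]), 't': array([-0.35333291, -0.09363424,  1.26091135])}
{'fx': 523.2464142139851, 'fy': 523.2464142139851, 'cx': 317.10717000679244, 'cy': 239.14625685879096, 'R': array([[ 0.02343549, -0.99939913,  0.02553742],
       [-0.99512898, -0.02576682, -0.09515457],
       [ 0.09575541, -0.02318304, -0.99513489]]), 't': array([-0.03449628,  0.54078853,  0.91844846])}
```

View pics/scene0.png

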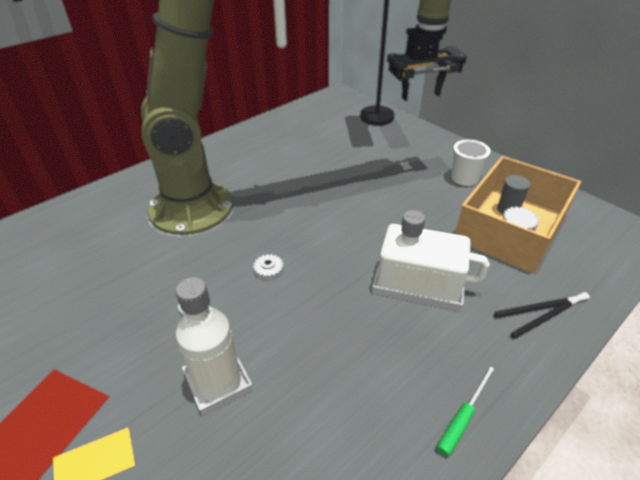

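View pics/top0.png

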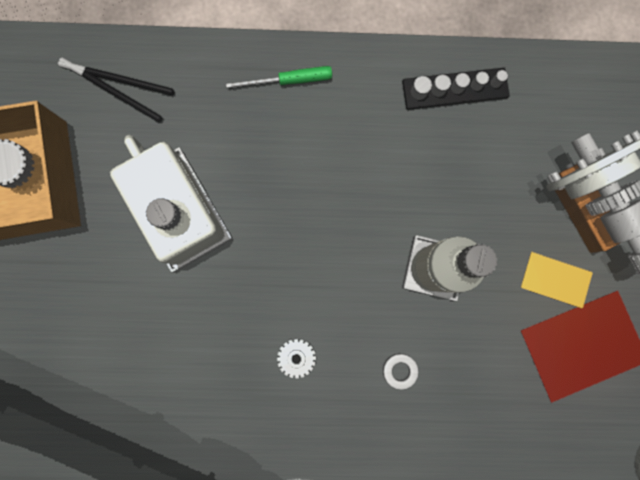

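Run:
```python
import cv2
t=cv2.imread("pics/top0.png")[110:290,80:260]; s=cv2.imread("pics/scene0.png")[190:320,350:510]
cv2.imwrite("pics/tc.png",cv2.resize(t,None,fx=3.3,fy=3.3,interpolation=2)); cv2.imwrite("pics/sc.png",cv2.resize(s,None,fx=4,fy=4,interpolation=2))
```

```text
(no output)
```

View pics/tc.png

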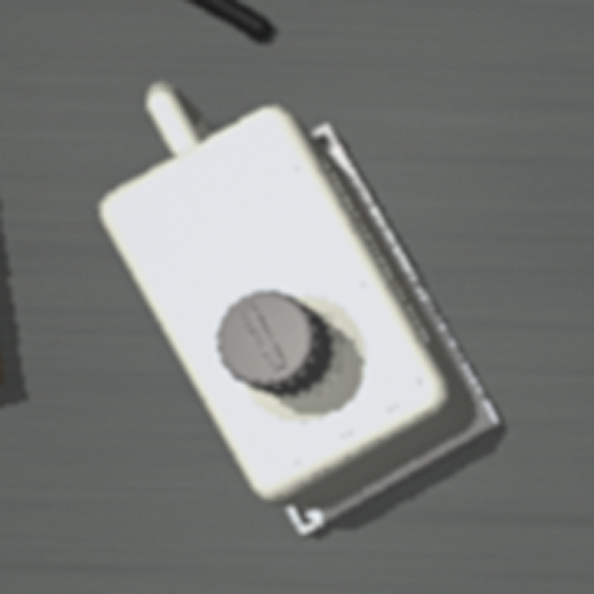

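View pics/sc.png

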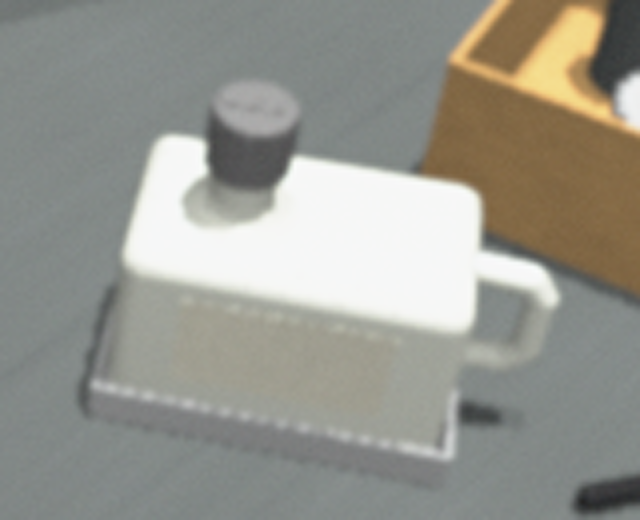

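```bash
cat > h.py <<'E'
import numpy as np
from cell import telemetry, read_camera, get_calibration
def onplane(n,u,v,z):
    c=get_calibration(n);R=c['R'];t=c['t']
    d=R.T@np.array([(u-c['cx'])/c['fx'],(v-c['cy'])/c['fy'],1]);o=-R.T@t
    return o+d*(z-o[2])/d[2]
E
python3 - <<'E'
from h import *
p=onplane('top',160.3,211.8,.186);print(p,onplane('scene',413.6,217,.186))
h=onplane('top',80+160/3.3,110+90/3.3,.1);print(h,np.degrees(np.arctan2(*(h-p)[1::-1])))
# edge of jug top right: (285,115)->(440,380) crop
a=onplane('top',80+320/3.3,110+190/3.3,.118);b=onplane('top',80+405/3.3,110+330/3.3,.118);print(np.degrees(np.arctan2(*(a-b)[1::-1])))
o=onplane('top',480,260,.266);print(o)
E
```

```text
[0.5610793  0.21789305 0.186     ] [0.56150177 0.21534944 0.186     ]
[0.69800258 0.3013853  0.1       ] 31.373750717997613
33.149621794936515
[ 0.49581436 -0.23622847  0.266     ]
```

Run:
```python
from h import *
print(onplane('scene',377,115,0), onplane('scene',471,185,0),onplane('scene',533,268,0),onplane('scene',580,182,.1))
import cv2
cv2.imwrite("pics/w0.png",read_camera('wrist')[:,:,::-1])
```

```text
[-0.01220075  0.75468082  0.        ] [0.45434491 0.64094602 0.        ] [0.74282946 0.4670665  0.        ] [0.69844613 0.71803609 0.1       ]
```

View pics/w0.png

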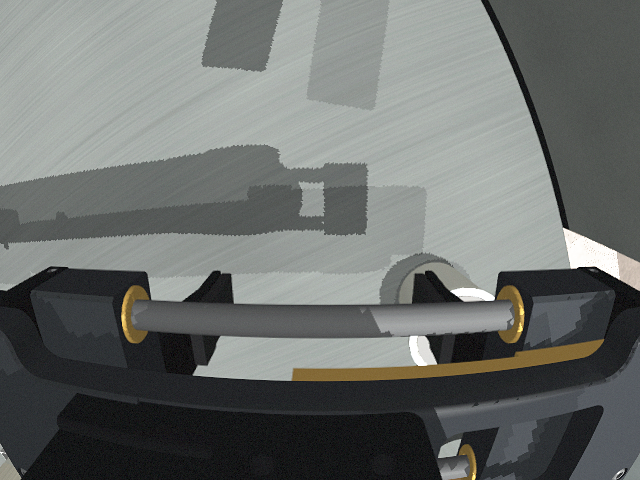

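The wrist view shows the jaws at (210,320) and (440,320), with the cup under the right finger and nothing tall in the way. The pole (about [-0.01, 0.75]) is behind the path. I'm moving toward the jug cap at about (0.561, 0.217).

Call:
carry_out:
  translation:
    - [-2,4,-2]
    - [-4.5,9,-2]
    - [-7,14,-2]
    - [-9.5,19,-2]
    - [-12,24,-2]
  turn: [0,0,0,0,0]
  gripper: [1,1,1,1,1]

```text
time_s: 0.78
tool_pos: [0.4433, 0.3762, 0.2504]
tool_rot: [-180.0, 0.0, 64.9]
force: [-0.2, 1.0, 0.1]
grip_width: 0.0871
```

Call:
carry_out:
  translation:
    - [-2.5,5,0]
    - [-5,9.5,0]
    - [-7.5,14,0]
    - [-9.5,17.6,0]
    - [-9.5,17.6,0]
  turn: [0,0,0,0,0]
  gripper: [1,1,1,1,1]

```text
time_s: 1.4
tool_pos: [0.5635, 0.2121, 0.2502]
tool_rot: [179.9, 0.1, 64.4]
force: [-0.2, 0.0, -0.4]
grip_width: 0.087
```

Run:
```python
from h import *
import cv2
o=telemetry.get_obs();print(o)
for n in ('wrist','scene','top'):
    cv2.imwrite(f"pics/{n}1.png",read_camera(n)[:,:,::-1])
c=get_calibration('wrist');print(c)
```

```text
{'time_s': 1.4, 'qpos': array([-34.11516699,  11.99123626,  12.76891306,  89.16772671,
        -2.54073676,  79.16234911,  43.28027122]), 'joint_velocities': array([-2.41359245, -0.43801822, -3.78875167,  0.56207901, -2.21493275,
        0.30594257, -1.34263796]), 'effort': array([ 8.22453462e-01, -4.18090153e+01,  2.39179574e+00, -3.14262450e+01,
        1.94880366e-01,  1.28356527e-02,  1.98873100e-01]), 'tool_pos': array([0.56350939, 0.21206272, 0.2502269 ]), 'tool_rot': array([1.79915190e+02, 1.09350088e-01, 6.44171799e+01]), 'force': array([-0.19508418,  0.04879442, -0.4328795 ]), 'wrist_torque': array([ 0.01087548,  0.00348695, -0.01701381]), 'grip_width': 0.08698931483354486}
{'fx': 371.64829954431775, 'fy': 371.64829954431775, 'cx': 322.3667339154199, 'cy': 237.84617771115842, 'R': array([[ 0.42330504,  0.90598599,  0.00149676],
       [ 0.87555118, -0.40950845,  0.25634539],
       [ 0.23285827, -0.10720181, -0.96658409]]), 't': array([-0.43525819, -0.43700714,  0.30331281])}
```

View pics/wrist1.png

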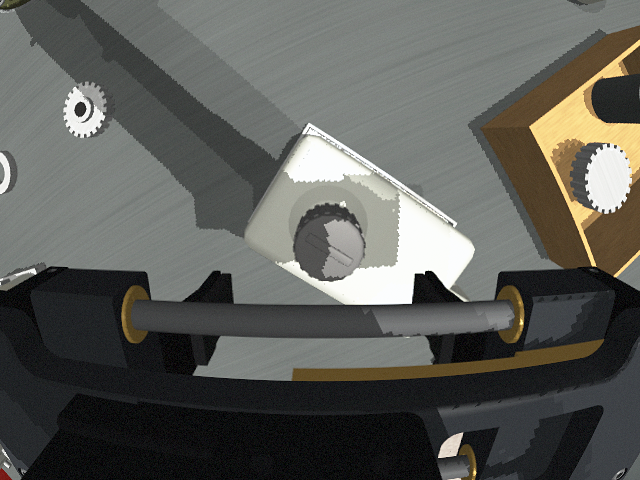

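View pics/scene1.png

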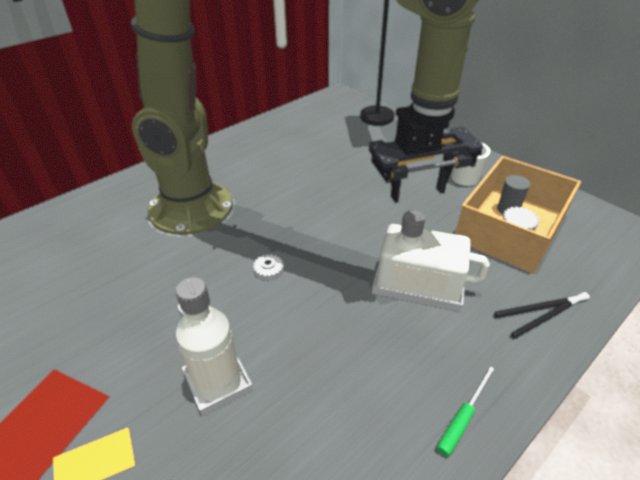

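The wrist view shows the cap's top face centred at about (331,248), between the jaws horizontally. I'll triangulate it.

Run:
```python
from h import *
import cv2
c=get_calibration('wrist');R=c['R'];t=c['t']
def ray(u,v):
    a=(u-c['cx'])/c['fx'];b=(v-c['cy'])/c['fy'];r=np.hypot(a,b)
    d=np.array([np.sin(r)*a/r,np.sin(r)*b/r,np.cos(r)]);d=R.T@d;o=-R.T@t
    return o+d*(.186-o[2])/d[2]
print(ray(331,248),ray(331,281),ray(296,248),ray(366,248))
# predicted outline for fit
for ctr in ([.561,.2175],[.5625,.217],[.561,.2155]):
    a=np.radians(np.arange(0,360,5));P=np.c_[ctr[0]+.022*np.cos(a),ctr[1]+.022*np.sin(a),0*a+.186]@R.T+t
    th=np.arctan2(np.hypot(P[:,0],P[:,1]),P[:,2]);s=th/np.hypot(P[:,0],P[:,1])*c['fx']
    q=np.c_[P[:,0]*s+c['cx'],P[:,1]*s+c['cy']];print(ctr,q.min(0),q.max(0))
im=cv2.imread('pics/wrist1.png')[180:300,260:420];cv2.imwrite('pics/wc.png',cv2.resize(im,None,fx=5,fy=5,interpolation=2))
o=telemetry.get_obs();print(o['tool_pos'],o['tool_rot'])
```

```text
[0.55733066 0.22559252 0.186     ] [0.5771921  0.21648203 0.186     ] [0.54818361 0.20601477 0.186     ] [0.56655613 0.24524641 0.186     ]
[0.561, 0.2175] [286.36325886 223.86578237] [356.91579902 290.99850619]
[0.5625, 0.217] [286.7240122  226.38853686] [357.13685853 293.24069776]
[0.561, 0.2155] [283.51915595 225.22805617] [353.99160236 292.20873183]
[0.56074318 0.21816074 0.25024293] [-1.79935824e+02 -1.18769982e-02  6.49272748e+01]
```

View pics/wc.png

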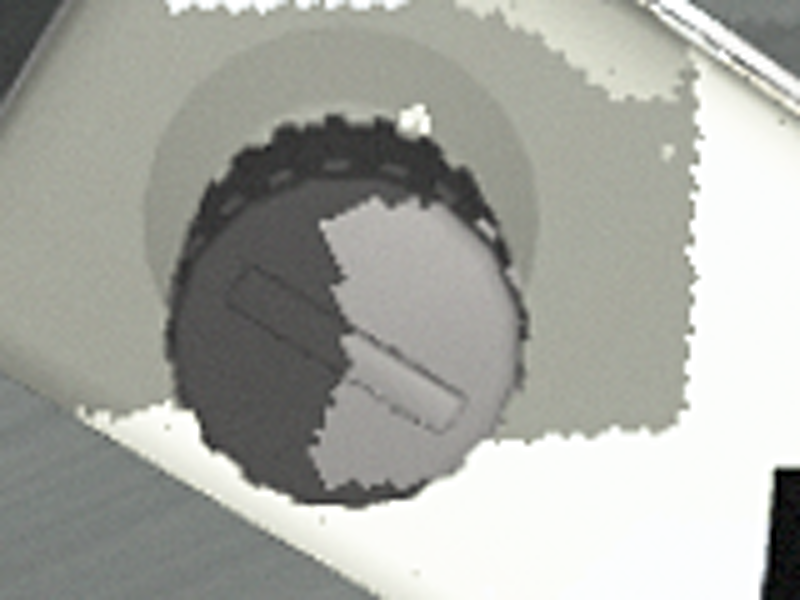

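Run:
```python
from h import *
import cv2
c=get_calibration('wrist');im=read_camera('wrist')[:,:,::-1];R=c['R'];t=c['t']
cr=cv2.resize(im[180:300,260:420],None,fx=5,fy=5,interpolation=2)
for ctr,col in (([.561,.217],(0,0,255)),([.561,.219],(0,255,0))):
    a=np.radians(np.arange(0,360,5));P=np.c_[ctr[0]+.022*np.cos(a),ctr[1]+.022*np.sin(a),0*a+.186]@R.T+t
    h=np.hypot(P[:,0],P[:,1]);s=np.arctan2(h,P[:,2])/h*c['fx']
    q=np.c_[P[:,0]*s+c['cx']-260,P[:,1]*s+c['cy']-180]*5+2
    cv2.polylines(cr,[q.astype(np.int32)],True,col,1)
cv2.imwrite('pics/wc2.png',cr)
o=telemetry.get_obs();print(o['tool_pos'],o['tool_rot'],o['force'])
```

```text
[0.56053753 0.21865309 0.25030964] [-1.79941613e+02 -1.29458849e-02  6.49906035e+01] [-0.01788568  0.15568494  0.46687737]
```

View pics/wc2.png

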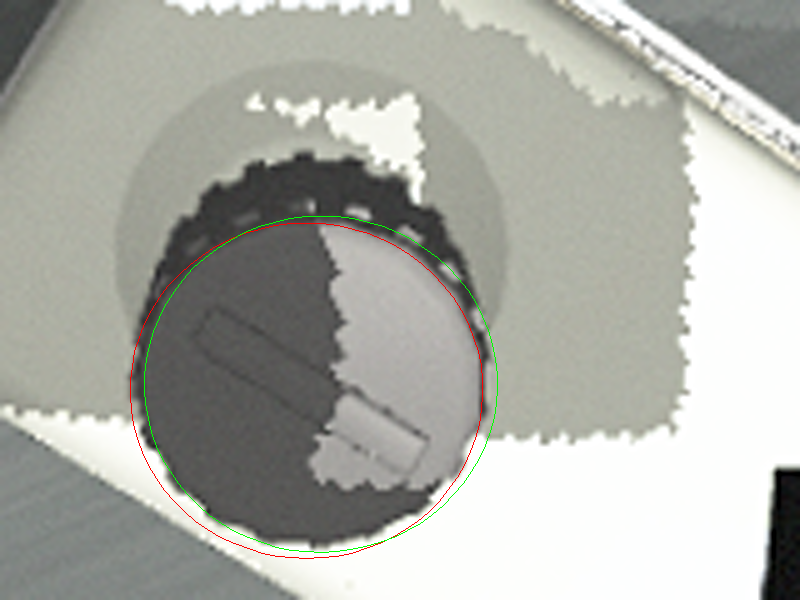

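The overlay shows the cap's top face centred about 1 mm from the tool axis (crop (312,380), so about [0.560, 0.218]). I'll go straight down with the jaws open, then close.

Call:
carry_out:
  translation:
    - [0,0,4]
    - [0,0,7]
    - [0,0,8.9]
    - [0,0,8.9]
    - [0,0,8.9]
  turn: [0,0,0,0,0]
  gripper: [1,1,1,1,1]

```text
time_s: 2.22
tool_pos: [0.5605, 0.2189, 0.1754]
tool_rot: [-180.0, -0.4, 65.1]
force: [-29.1, -14.7, 60.2]
grip_width: 0.0867
```

Call:
carry_out:
  translation:
    - [0,0,0]
    - [0,0,0]
    - [0,0,0]
    - [0,0,0]
    - [0,0,0]
  turn: [0,0,0,0,0]
  gripper: [0.4,0.4,0.4,0.4,0.4]
  squeeze: 55

```text
time_s: 2.85
tool_pos: [0.5624, 0.218, 0.167]
tool_rot: [179.7, -0.2, 65.0]
force: [-2.5, -6.4, 3.0]
grip_width: 0.045
```

The descent ended with an unexpected 60 N. I'll check before pressing on.

Run:
```python
from h import *
import cv2
o=telemetry.get_obs();print({k:np.round(v,4) for k,v in o.items()})
ims=[]
for n in ('wrist','scene','top'):
    im=read_camera(n)[:,:,::-1]
    cv2.imwrite(f'pics/{n}3.png',im)
    if n=='scene': cv2.imwrite('pics/sc3.png',cv2.resize(im[90:310,340:510],None,fx=3.4,fy=2.7*1.0,interpolation=2)if 0 else cv2.resize(im[110:310,340:520],None,fx=3,fy=3,interpolation=2))
o=telemetry.get_obs();print({k:np.round(v,4) for k,v in o.items()})
```

```text
{'time_s': np.float64(2.85), 'qpos': array([-34.1041,  14.6238,  12.1995,  95.6717,  -3.2172,  69.7174,
        43.8057]), 'joint_velocities': array([ 0.3904,  2.6567,  0.6209,  3.9636,  1.3696, -0.856 ,  0.0046]), 'effort': array([-2.92610e+00, -4.47606e+01, -9.08400e-01, -3.27048e+01,
       -1.74760e+00, -1.29590e+00, -1.79000e-02]), 'tool_pos': array([0.5624, 0.218 , 0.167 ]), 'tool_rot': array([179.7446,  -0.2168,  64.9961]), 'force': array([-2.4689, -6.3804,  3.0173]), 'wrist_torque': array([-1.4394,  0.5677,  0.0119]), 'grip_width': np.float64(0.045)}
{'time_s': np.float64(3.0), 'qpos': array([-34.0844,  14.7878,  12.2145,  95.7998,  -3.2343,  69.5843,
        43.8056]), 'joint_velocities': array([-0.0456,  0.2707,  0.0262, -0.0235, -0.1276, -0.0642, -0.0683]), 'effort': array([-1.75950e+00, -3.88227e+01,  2.10000e-02, -2.71313e+01,
       -9.53200e-01, -7.13300e-01, -2.39000e-02]), 'tool_pos': array([0.562 , 0.2174, 0.1642]), 'tool_rot': array([ 1.798317e+02, -8.720000e-02,  6.494890e+01]), 'force': array([-0.9052, -3.6608,  8.8828]), 'wrist_torque': array([-0.7669,  0.1999,  0.0337]), 'grip_width': np.float64(0.0433)}
```

View pics/wrist3.png

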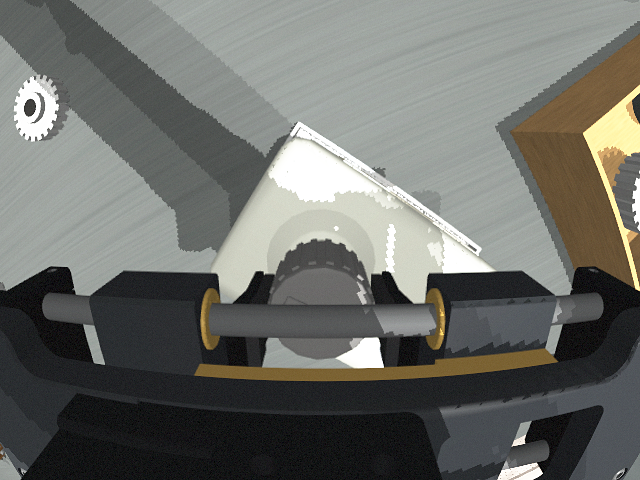

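View pics/sc3.png

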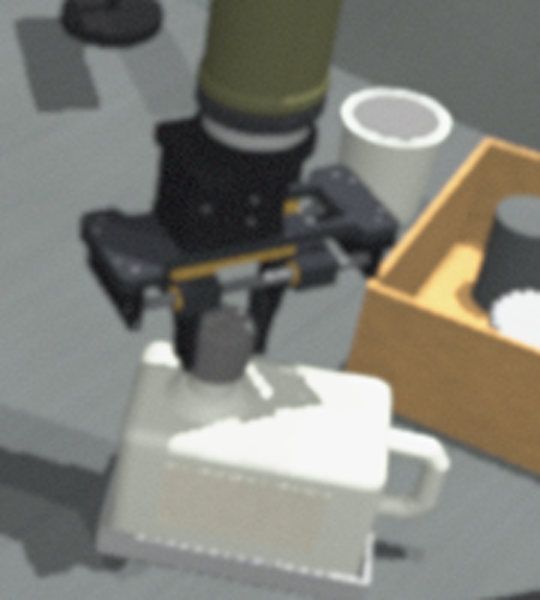

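The jaws straddle the cap at wrist (320,300) and grip it: width 43 mm, nothing else in contact. The 60 N was a braking transient, gone now. Next I press down gently.

Call:
carry_out:
  translation:
    - [0,0,0.3]
    - [0,0,0.6]
    - [0,0,0.9]
    - [0,0,1.1]
    - [0,0,1.1]
  turn: [0,0,0,0,0]
  gripper: [0.4,0.4,0.4,0.4,0.4]
  squeeze: 60

```text
time_s: 3.62
tool_pos: [0.562, 0.2174, 0.1536]
tool_rot: [179.9, -0.1, 64.9]
force: [-2.7, -4.0, 13.2]
grip_width: 0.0429
```

Call:
carry_out:
  translation:
    - [0,0,0]
    - [0,0,0]
    - [0,0,0]
  turn: [0,0,0]
  gripper: [0.4,0.4,0.4]

```text
time_s: 4.0
tool_pos: [0.5621, 0.2174, 0.1537]
tool_rot: [179.9, -0.1, 64.9]
force: [-3.6, -3.4, 12.2]
grip_width: 0.043
```

Run:
```python
from h import *
import cv2
o=telemetry.get_obs();print({k:np.round(v,4) for k,v in o.items() if k not in('qpos','effort')})
im=read_camera('scene')[:,:,::-1]
cv2.imwrite('pics/sc4.png',cv2.resize(im[180:260,380:460],None,fx=7,fy=7,interpolation=2))
```

```text
{'time_s': np.float64(4.0), 'joint_velocities': array([-0.0865, -0.012 ,  0.0097,  0.0308,  0.0265,  0.0298,  0.0538]), 'tool_pos': array([0.5621, 0.2174, 0.1537]), 'tool_rot': array([ 1.798503e+02, -7.430000e-02,  6.494820e+01]), 'force': array([-3.5922, -3.3747, 12.2296]), 'wrist_torque': array([-0.8743,  0.5999,  0.073 ]), 'grip_width': np.float64(0.043)}
```

View pics/sc4.png

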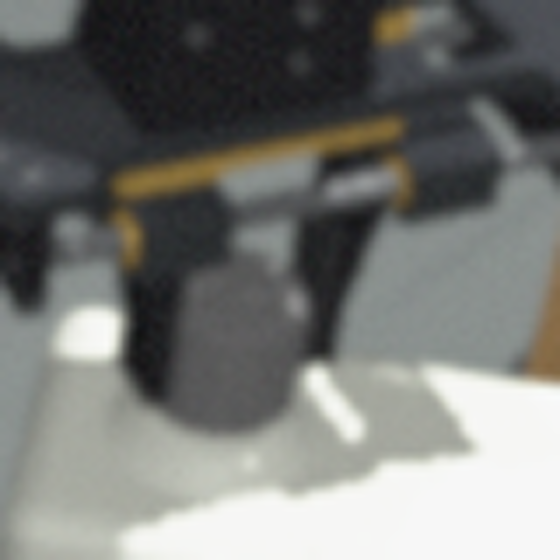

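The view shows the cap pressed close to the shoulder between the fingers. 12 N matches about -9 mm of travel. I'll press 2 mm more and turn anticlockwise, which is negative about the downward tool z.

Call:
carry_out:
  translation:
    - [0,0,0.2]
    - [0,0,0.2]
    - [0,0,0.2]
    - [0,0,0.2]
    - [0,0,0.2]
  turn: [0,-0.1,-0.22,-0.34,-0.46]
  gripper: [0.4,0.4,0.4,0.4,0.4]

```text
time_s: 4.68
tool_pos: [0.5622, 0.2179, 0.1526]
tool_rot: [179.8, -0.1, 91.5]
force: [-4.3, -4.2, 16.3]
grip_width: 0.0433
```

Call:
carry_out:
  translation:
    - [0,0,0]
    - [0,0,0]
    - [0,0,0]
    - [0,0,0]
    - [0,0,0]
  turn: [-0.12,-0.24,-0.36,-0.48,-0.6]
  gripper: [0.4,0.4,0.4,0.4,0.4]

```text
time_s: 5.3
tool_pos: [0.5619, 0.2186, 0.1526]
tool_rot: [179.8, 0.0, 125.9]
force: [-4.2, -3.3, 15.4]
grip_width: 0.0428
```

Call:
carry_out:
  translation:
    - [0,0,0]
    - [0,0,0]
  turn: [-0.04,-0.04]
  gripper: [0.4,0.4]

```text
time_s: 5.55
tool_pos: [0.5618, 0.2186, 0.1526]
tool_rot: [179.8, 0.0, 128.0]
force: [-3.1, -2.7, 15.4]
grip_width: 0.0431
```

Run:
```python
from h import *
import cv2
o=telemetry.get_obs();print({k:np.round(v,4) for k,v in o.items() if k not in('effort')})
im=read_camera('wrist')[:,:,::-1]
cv2.imwrite('pics/w5.png',cv2.resize(im[180:380,200:440],None,fx=3,fy=3,interpolation=2))
```

```text
{'time_s': np.float64(5.55), 'qpos': array([-27.5142,  15.2373,   4.4039,  96.2835,  -1.2653,  68.3259,
       105.2243]), 'joint_velocities': array([-0.1706,  0.0571,  0.164 ,  0.0884, -0.0985, -0.0867, -0.566 ]), 'tool_pos': array([0.5618, 0.2186, 0.1526]), 'tool_rot': array([1.798006e+02, 3.240000e-02, 1.280255e+02]), 'force': array([-3.149 , -2.6566, 15.3886]), 'wrist_torque': array([-0.3891,  1.0591,  0.043 ]), 'grip_width': np.float64(0.0431)}
```

View pics/w5.png

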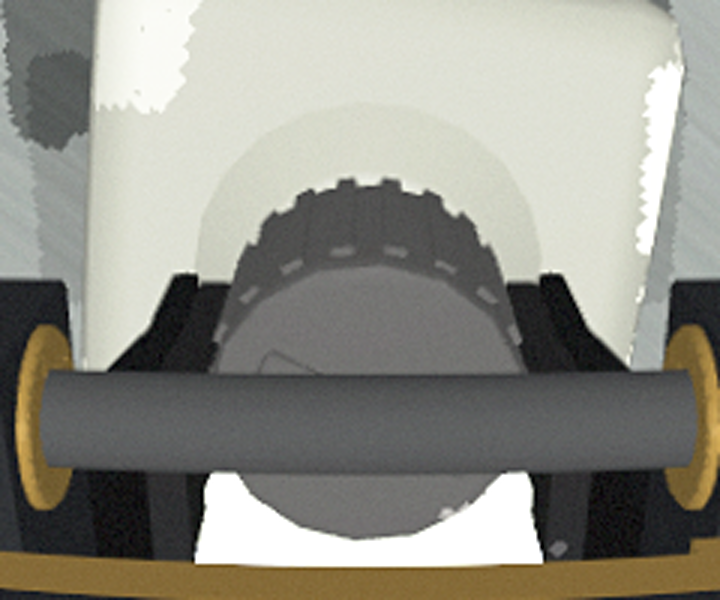

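The cap's mark sits at about wrist (290,298), the same place relative to the fingers as before, so the cap turned with the gripper by about 63° (1.1 rad). Now I let go and then rise.

Call:
carry_out:
  translation:
    - [0,0,0]
    - [0,0,0]
    - [0,0,0]
    - [0,0,0]
    - [0,0,0]
  turn: [0,0,0,0,0]
  gripper: [1,1,1,1,1]

```text
time_s: 6.22
tool_pos: [0.5613, 0.2171, 0.1483]
tool_rot: [-180.0, -0.0, 127.9]
force: [-0.4, -0.2, -1.1]
grip_width: 0.0831
```

Call:
carry_out:
  translation:
    - [0,0,-1]
    - [0,0,-3.5]
    - [0,0,-6.5]
    - [0,0,-9.5]
    - [0,0,-9.5]
  turn: [0,0,0,0,0]
  gripper: [1,1,1,1,1]

```text
time_s: 6.85
tool_pos: [0.5631, 0.2177, 0.2473]
tool_rot: [179.6, 0.1, 127.9]
force: [-0.1, 0.1, -0.5]
grip_width: 0.0872
```

Call:
carry_out:
  translation:
    - [0,0,-3]
    - [0,0,-6]
    - [0,0,-6]
  turn: [0,0,0]
  gripper: [1,1,1]

```text
time_s: 7.22
tool_pos: [0.5624, 0.2174, 0.3057]
tool_rot: [179.8, 0.1, 127.9]
force: [-0.3, 0.2, -0.1]
grip_width: 0.0873
```

Run:
```python
from h import *
import cv2
o=telemetry.get_obs();print({k:np.round(v,4) for k,v in o.items() if k in('time_s','tool_pos','force','tool_rot')})
im=read_camera('scene')[:,:,::-1]
cv2.imwrite('pics/s6.png',im)
cv2.imwrite('pics/sc6.png',cv2.resize(im[190:320,350:510],None,fx=4,fy=4,interpolation=2))
cv2.imwrite('pics/w6.png',read_camera('wrist')[:,:,::-1])
for t in (.186,.194):
  for n in('scene','wrist'):
    c=get_calibration(n);
    if n=='scene':
        p=c['R']@[.5605,.2178,t]+c['t'];print(t,p[:2]/p[2]*c['fx']+[c['cx'],c['cy']])
```

```text
{'time_s': np.float64(7.225), 'tool_pos': array([0.5624, 0.2174, 0.3057]), 'tool_rot': array([1.797705e+02, 5.440000e-02, 1.278769e+02]), 'force': array([-0.3178,  0.2453, -0.1412])}
0.186 [413.98813043 216.23840036]
0.194 [414.50757264 213.14888342]
```

View pics/sc6.png

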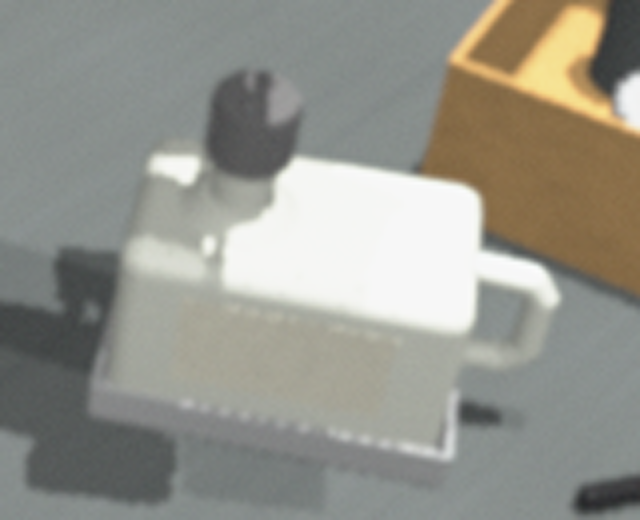

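View pics/w6.png

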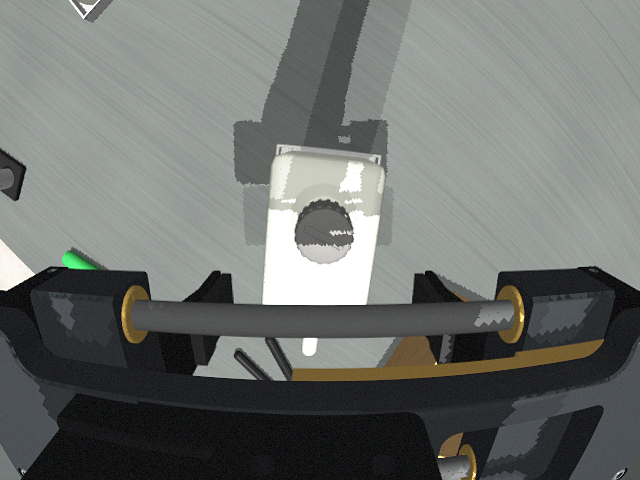

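The scene crop shows the cap's rim at row 177, against 188 before. That rise of about 11 px matches the 8 mm spring-up (12 px expected), and the mark on its top is rotated. The gripper is well clear, so I'm handing in.

```bash
python3 -c "
from cell import sign_off
print(sign_off())"
```

```text
the job is handed in; nothing more can be done
None
```

I unlocked the jug's cap. I gripped it, pressed it down about 10–11 mm (15–16 N, mostly the spring), and turned it about 63° (1.1 rad) anticlockwise while pressed. Then I opened the gripper and lifted about 15 cm clear, taking about 7.3 s in all.

**Last checks:**
- **Cap raised:** the cap stands about 3 px higher in the scene picture, which matches the +8 mm spring-up of a released cap.
- **Cap turned:** its mark kept the same place between the fingers during the turn, so the cap turned with the gripper and did not slip.
- **Robot clear:** the force on the tool is near zero, so the robot is touching nothing.
- **Tall bottle:** I never went near it, though I took no final close-up of its cap.

**One oddity:** during the fast descent the wrist force briefly read about 68 N in total (60 N of it vertical), below the 120 N limit. I took it for braking, since pictures taken after the jaws closed showed contact only with the cap. I did not confirm this with a reading at that moment, so a brief contact can't be ruled out.

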